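Seat a coaxial sample cell in its V-blocks, mate it with the test port and clamp it

TASK

Take the brass coaxial sample cell from its blue rest and lower it gently into the two V-blocks of the test fixture on the lab jack, its open socket end towards the brass test port but still short of it, so that it beds down on both blocks by itself. Then slide it along the V-blocks until its socket is fully home on the port, press the red handle of the toggle clamp right down so that the cell is held, and let go. The cell is a precision part: never drop it in, ram it or press it hard, and leave everything else on the bench where it is.

Things in the scene. Friction and masses are not known exactly. Their poses are not given: they have to be found in the camera images.
- cell: coaxial sample cell: brass tube, 30 mm dia, 220 mm long, 0.3 to 0.45 kg. Own y axis = tube axis; origin on the axis, 100 mm from the socket face (y = -100 mm), 120 mm from the closed end (y = +120 mm); balances at y = +10 mm. May be rolled about y. At the start its axis is 36 mm above the bench, socket end away from the robot; grip it across its diameter within 45 mm of the origin
- cell_socket (a point): centre of the cell's open socket face, on its axis: the brass end, whose last 14 mm are 28 mm in diameter with an 18 mm bore
- cell_cap (a point): centre of the cell's flat closed face (steel cap, 30 mm dia, blue band near it), on its axis, 220 mm from the socket face; a good place to push
- rest: fixed storage rest of the cell: black plate 80 x 200 x 6 mm with two blue V supports (44 mm wide, 16 mm long, tops 30 mm above the bench) at its y = -65 and +85 mm; its y runs along the cell's y. Origin on the bench
- jack: aluminium lab jack with the test fixture, fixed to the bench; base 200 x 200 mm. Origin at bench level under the point midway between the V-blocks. y: along the V-blocks, away from the port; x: away from the clamp. Its platform is wound by hand to a height that is NOT measured: platform top 80 to 104 mm above the bench, and it stays there. Heights below are over the platform top
- block_foot_a (a point): bench-level point (jack x = 0, y = -65 mm) straight under the dark steel V-block nearer the port: 30 mm long, 72 mm wide, top at 55 mm over the platform; 90 degree V, 46 mm wide at the top, bottom at 32 mm. The 30 mm tube beds with its axis at 53.2 mm over the platform, at jack x = 0, and slides along at about 2 to 5 N
- block_foot_b (a point): bench-level point (jack x = 0, y = +65 mm) straight under the other V-block, the same. The 100 mm between the blocks is free for fingers above the fixture's 10 mm base plate (jack x -104 to +43, y -122 to +104 mm)
- port_foot (a point): bench-level point (jack x = 0, y = -100 mm) straight under the face of the test port, a brass flange 36 mm dia facing +y, on the axis of the bedded tube. A tapered spigot 13 mm dia stands 9 mm out of it, to y = -91 mm; the socket slides over it. Lower the cell with its socket face at y = -90 to -80 mm. Home: socket face on the flange, cell origin at y = 0
- clamp_foot (a point): bench-level point (jack x = -76, y = +65 mm) straight under the handle axis of the toggle clamp, which stands on a riser (x -47 to -101, y 49 to 81 mm). The axis runs along jack y, 80 mm over the platform. Open, arm and handle stand up at x -42 to -122, y 56 to 74 mm, to 150 mm over the platform: keep the gripper's body clear (fingers at y -10 to +10 mm when lowering)
- clamp_handle (a joint): red clamp handle: 0 = open, raised 1.0 rad over level (start); 1.0 = closed, level, at a hard stop. A bar 17 mm wide, 14 mm thick (mid-line 3 mm over the axis when level), its red grip 21 to 77 mm from the axis towards jack -x. Pinched or pressed down (up to 10 N) it swings the arm and its sprung pad (7 N) onto the tube; it stays where left and locks when level
- torque_wrench: steel open-end wrench, 170 mm long, lying flat on the bench; a bystander, not to be disturbed
- sample_jar: glass sample jar with white cap, 56 mm dia, 70 mm tall; a bystander, not to be disturbed
- weigh_tray: white plastic tray, 100 x 140 x 22 mm; a bystander, not to be disturbed
- mouse: black computer mouse, 105 x 60 x 34 mm; a bystander, not to be disturbed
- dust_cap_a: red plastic dust cap, 34 mm dia, 14 mm tall; a bystander, not to be disturbed
- dust_cap_b: red plastic dust cap, 34 mm dia, 14 mm tall; a bystander, not to be disturbed
- adaptor: small brass coaxial adaptor standing upright, 24 mm dia, 40 mm tall; a bystander, not to be disturbed
Mind the look-alikes: they are no part of the job. There is more than one size of the cell; the one meant has the size given above.

How it is judged:
On the way, in this order (a step that is already met when the one before it is completed fails the run):
1. the cell lies bedded in both V-blocks, on their centre line, short of the port, with the clamp open (contact force between cell and jack above 1.5 N and x of cell_socket in the frame of jack between -0.0025 and 0.0025 m and x of cell_cap in the frame of jack between -0.0025 and 0.0025 m and angle between the y axis of cell and the y axis of jack, either way round below 0.025 rad and y of cell_socket in the frame of jack between -0.0925 and -0.06 m and value of joint clamp_handle below 0.3 rad), for 0.2 s.
2. the cell has been slid home on the port (socket face within 1.6 mm of the flange) with the clamp still open (x of cell_socket in the frame of jack between -0.0025 and 0.0025 m and x of cell_cap in the frame of jack between -0.0025 and 0.0025 m and angle between the y axis of cell and the y axis of jack, either way round below 0.025 rad and y of cell_socket in the frame of jack between -0.102 and -0.0984 m and value of joint clamp_handle below 0.3 rad), for 0.2 s.
At the end, for the whole second after the job is handed in: the cell lies in both V-blocks, its axis within 2.5 mm of their centre line at both ends and within 0.025 rad of their direction, its socket face within 1.6 mm of the port's flange, the clamp handle fully down (joint above 0.92 rad of 1.0), the cell at rest and let go (x of cell_socket in the frame of jack between -0.0025 and 0.0025 m and x of cell_cap in the frame of jack between -0.0025 and 0.0025 m and angle between the y axis of cell and the y axis of jack, either way round below 0.025 rad and y of cell_socket in the frame of jack between -0.102 and -0.0984 m and value of joint clamp_handle above 0.92 rad and contact force between cell and jack above 1.5 N and linear speed of cell below 0.01 m/s); the robot touches nothing.
It fails at once if the cell is rammed or pressed hard: more than 32 N between cell and fixture (contact force between cell and jack above 32 N).
It fails at once if the cell is dropped: moving at more than 0.12 m/s (a fall of a millimetre or two) while the fingers do not hold it (linear speed of cell above 0.12 m/s and contact force between the fingers and cell below 0.2 N).
It fails at once if something else on the bench is disturbed (moved more than 30 mm) (distance of any of torque_wrench, sample_jar, weigh_tray, mouse, dust_cap_a, dust_cap_b, adaptor from where it was at the start of the episode above 0.03 m).
It also fails if it takes over 67 s, if anything falls off the work surface, if the arm or the gripper's body presses on something with over 40 N, if the wrist force passes 120 N, or if a joint passes its speed limit or range.

ROBOT

A 7-joint arm with a two-finger parallel gripper is mounted at the origin on the work surface. World frame = base frame: x ahead of the robot, y to its left, z up, the work surface at z = 0. Lengths are in m, angles in rad, forces in N, time in s.
With the tool pointing down it reaches from about 0.425 to 0.95 m from the base axis. Payload 4.7 kg.
Tool frame: the origin (TCP) lies on the centre line of the jaws, within the pads' length; the fingertips stand 11 mm ahead of it and the grasp point (between the pads) lies 8 mm behind it; z points along the fingers, y is the direction in which the jaws open and shut (so a half turn about z gives the same grasp; the last joint's range is limited). The gripper opens to 87 mm and grips with 3 to 60 N. Pads are 19 mm wide; open, the fingers measure 117 mm over their backs; the gripper's body (75 mm by 190 mm) begins 51 mm behind the grasp point.
Start: joints at [1.201, 0.469, -0.049, 1.532, 0.024, 1.141, -0.082], TCP at [0.226, -0.636, 0.234] pointing down, gripper open.
Joint ranges: [-2.59, 2.59], [-0.33, 1.99], [-1.39, 1.29], [0.1, 2.45], [-1.04, 4.18], [0.21, 1.99], [-2.66, 2.66]. Speed limits (rad/s): [2.57, 2.57, 3.14, 3.14, 3.14, 3.14, 3.14].

INTERFACE

Orientations are given as a 3x3 rotation matrix whose columns are the frame's x, y, z axes.
In Python, from rig import readout, optics, env gives the robot as it stands. The module is installed in compiled form; this text tells all that it offers.
- The arm moves only by the tool servo_tool, never from a script. Its argument "moves" is a list that holds one entry, the list of rows, each a list of 7 numbers: the finger opening in m, from 0 to 0.087, then the shift along the tool's x, y, z in m, then the turn, a rotation vector about the tool's x, y, z in rad. In form: [[[jaw, tx, ty, tz, wx, wy, wz], ...]]. A call has 1 to 12 rows; each row is the pose to reach, as a shift and turn from the pose commanded when the call began, along the tool's axes at that moment; what a row does not reach only later rows make up. A row lasts 1/8 s, in which the tool goes at most 62.5 mm and 10.7 degrees, less where a joint would pass 70% of its speed; a pose out of reach is approached as far as the arm can. A call with a gripper value outside its range is refused whole. The fingers move at their own pace and stop on an object; "force" is the grip in N (left out, the last holds). Time passes only in rows, so rows that repeat a pose let the fingers close. It gives the time, the measured TCP pose, the force and the opening at its end, in the units of the state.
- readout.get_state(): the state, without advancing time (a new reading comes with each control period).
- optics.camera(name): name is "side" or "top"; returns a dict with "pixels" (400x640x3 uint8, red, green, blue), "mtx" (3x3 intrinsics, pixels), "R" (3x3) and "t" (3): a world point X has camera coordinates R X + t. Camera axes: x right, y down, z forward; pixel columns grow to the right and rows downward; lengths in m; the calibration is good to about 2 mm. A picture is of the moment at which its call begins. There is no depth.
- env.finish_job(): hands the job in, once; it reports no verdict.
The state is a dict: "time_s": time; "joints": joint angles; "qvel": joint speeds; "effort": joint torques, N m; "tool_pos": TCP position; "ee_rot": TCP orientation; "wrist_force": force on the tool from outside, world axes, zero at the start; "wrist_torque": the same for the moment, N m; "width": finger opening in m.
Only numpy, scipy, OpenCV 4.12 (cv2) and the standard library are available. Lean on these libraries where they do the work, as an engineer would, in place of code of your own. Each camera call takes 0.05 s, during which the arm holds its last target. There are 200 camera calls.

## Working session

There is one attempt and no reset: what is moved stays moved. The work goes in short steps, Python scripts to look and compute and a tool call to move; the robot and the scene stay as the last step left them, time stands still between calls to the robot, and variables do not carry over. Pictures are saved under pics/ and viewed, about 8 in all and at most 12, crops included, and the job is handed in when it is done.

Besides the shell and the picture viewer there is one more tool, called after "Request:" as name(argument=value, ...) on one line, values as JSON. servo_tool: Moves the arm, as the interface text tells. Its arguments: {"type":"object","properties":{"moves":{"type":"array","items":{"type":"array","items":{"type":"array","items":{"type":"number"}}}},"force":{"type":"number"}},"required":["moves"]}

```bash
mkdir -p pics; cat > h.py <<'E'
import numpy as np, cv2
from rig import readout, optics, env
np.set_printoptions(precision=4,suppress=True)
def cam(n,save=None):
    c=optics.camera(n)
    if save: cv2.imwrite('pics/'+save,c['pixels'][:,:,::-1])
    return c
def ray(c,uv):
    d=c['R'].T@np.linalg.solve(c['mtx'],[uv[0],uv[1],1]); o=-c['R'].T@c['t']; return o,d/np.linalg.norm(d)
def onz(c,uv,z):
    o,d=ray(c,uv); return o+d*(z-o[2])/d[2]
def proj(c,X):
    p=c['mtx']@(c['R']@np.array(X,float)+c['t']); return p[:2]/p[2]
def tri(c1,u1,c2,u2):
    o1,d1=ray(c1,u1);o2,d2=ray(c2,u2)
    s=np.linalg.lstsq(np.c_[d1,-d2],o2-o1,rcond=None)[0]
    a,b=o1+s[0]*d1,o2+s[1]*d2; return (a+b)/2,np.linalg.norm(a-b)
E
python3 - <<'E'
from h import *
for n in('top','side'):
    c=cam(n,n+'0.png'); print(n,c['mtx'],c['R'],c['t'],-c['R'].T@c['t']); np.savez(n+'0.npz',**c)
print(readout.get_state())
E
```

```text
top [[389.7625   0.     321.3172]
 [  0.     389.7625 203.6971]
 [  0.       0.       1.    ]] [[ 0.017  -0.9998  0.0133]
 [-0.9903 -0.0187 -0.1374]
 [ 0.1376 -0.0108 -0.9904]] [-0.0218  0.5281  1.387 ] [0.3325 0.0031 1.4466]
side [[465.2297   0.     322.833 ]
 [  0.     465.2297 197.5866]
 [  0.       0.       1.    ]] [[-0.9878 -0.1556  0.0094]
 [-0.0919  0.5325 -0.8415]
 [ 0.1259 -0.832  -0.5402]] [0.524  0.1649 1.2897] [0.3703 1.0668 0.8306]
{'time_s': 0.1, 'joints': array([ 1.2011,  0.4694, -0.0486,  1.5335,  0.0241,  1.141 , -0.0823]), 'qvel': array([ 0.0008, -0.0017,  0.0006, -0.0046,  0.0002, -0.0003,  0.0007]), 'effort': array([ -0.    , -50.9173,  -0.0815, -23.683 ,  -0.0615,   0.0345,
         0.0001]), 'tool_pos': array([ 0.2254, -0.6357,  0.2326]), 'ee_rot': array([[ 0.9425,  0.3343, -0.0007],
       [ 0.3343, -0.9425,  0.0016],
       [-0.0001, -0.0017, -1.    ]]), 'wrist_force': array([ 0.2196, -0.2069,  0.0068]), 'wrist_torque': array([ 0.0027, -0.0253, -0.008 ]), 'width': 0.08680818138483143}
```

View pics/top0.png

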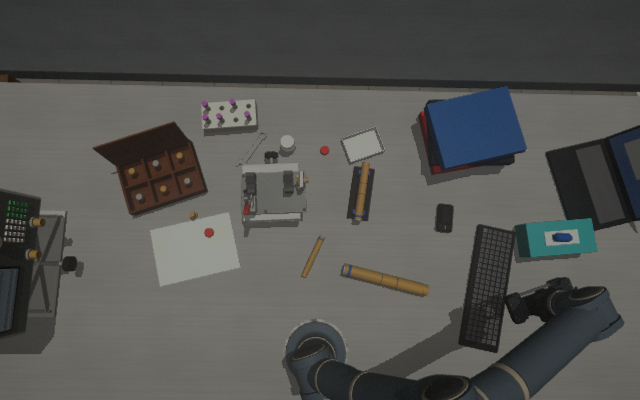

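View pics/side0.png

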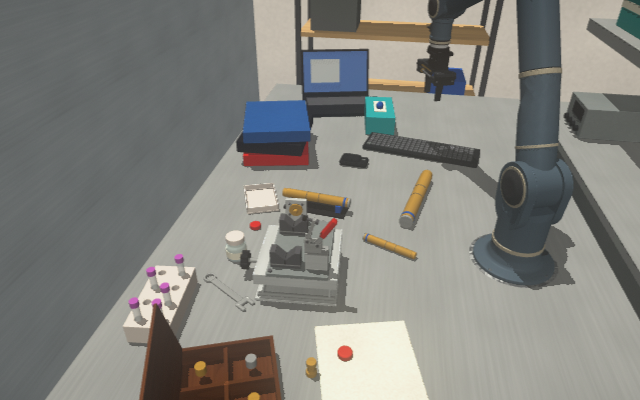

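The top view shows the cell on its rest around (360,192), socket end up at (364,165) and the blue band at the bottom. The jack's V-blocks are near (250,182) and (288,181), with the port at (303,180) and the red handle at (247,207). The side view shows the jack at (300,255) and the port at (295,210). Next I'll enlarge both areas.

```bash
python3 - <<'E'
import cv2
t=cv2.imread('pics/top0.png')[150:230,230:385]; s=cv2.imread('pics/side0.png')[180:310,235:360]
cv2.imwrite('pics/tc.png',cv2.convertScaleAbs(cv2.resize(t,None,fx=5,fy=5,interpolation=cv2.INTER_CUBIC),alpha=1.6))
cv2.imwrite('pics/sc.png',cv2.convertScaleAbs(cv2.resize(s,None,fx=4.5,fy=4.5,interpolation=cv2.INTER_CUBIC),alpha=1.4))
E
```

```text
(no output)
```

View pics/tc.png

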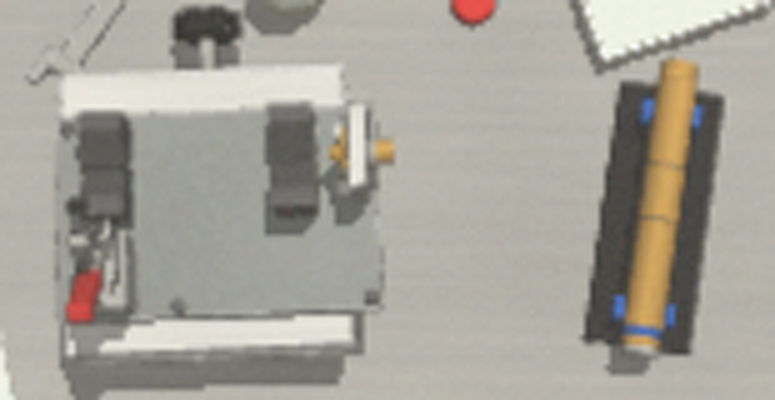

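View pics/sc.png

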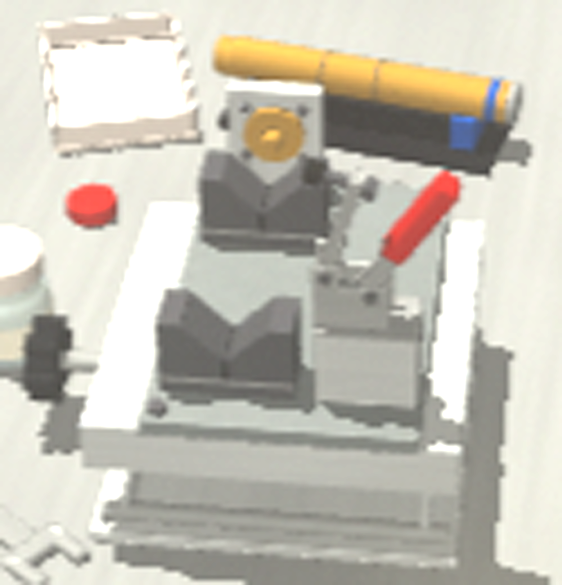

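```bash
python3 - <<'E'
import cv2,numpy as np
def f(n,c0,c1,r0,r1,k,g,o):
    a=cv2.imread(n)[r0:r1,c0:c1].astype(float)
    a=(255*np.clip(a/255,0,1)**g).astype(np.uint8)
    a=cv2.resize(a,None,fx=k,fy=k,interpolation=cv2.INTER_CUBIC)
    for u in range(c0,c1,10): cv2.putText(a,str(u),(int((u-c0+.5)*k)-10,10),0,.35,(0,255,255),1); a[:,int((u-c0+.5)*k)]=a[:,int((u-c0+.5)*k)]//2+np.uint8([0,90,90])
    for v in range(r0,r1,10): cv2.putText(a,str(v),(0,int((v-r0+.5)*k)+4),0,.35,(0,255,255),1); a[int((v-r0+.5)*k)]=a[int((v-r0+.5)*k)]//2+np.uint8([0,90,90])
    cv2.imwrite(o,a)
f('pics/top0.png',240,312,168,218,11,.55,'pics/tc2.png')
f('pics/side0.png',265,340,192,275,7,.55,'pics/sc2.png')
E
```

```text
(no output)
```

View pics/tc2.png

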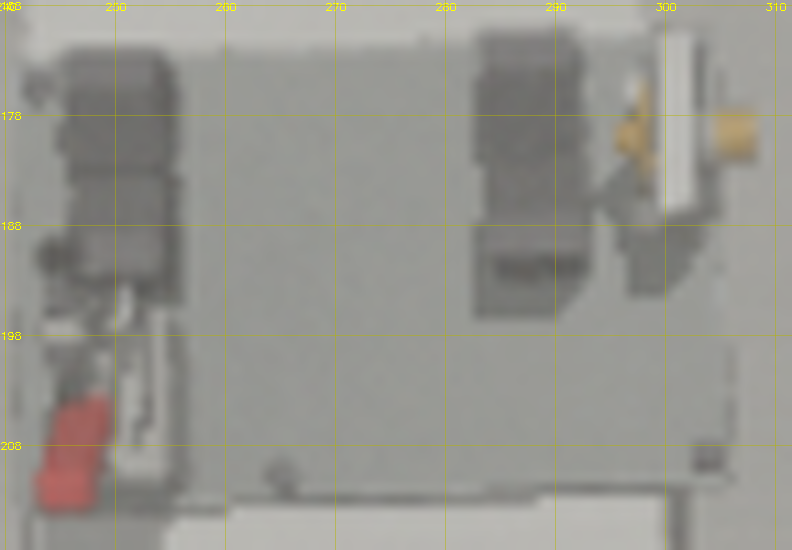

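View pics/sc2.png

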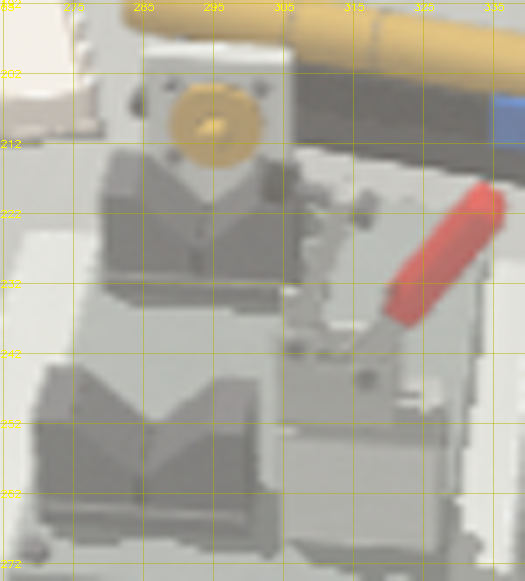

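The top crop shows block B at columns 246–255 with its V bottom near row 183, block A at columns 283–292, the spigot tip at (295.5,180), and the handle at (247,207). The side crop shows the flange centred at (295,209), block B's far V bottom at (286,252) and block A's at (294,220). Next I'll fit the jack from these points and the cell from its mask.

```bash
cat > m.py <<'E'
from h import *
from scipy.optimize import least_squares
T=dict(np.load('top0.npz'));S=dict(np.load('side0.npz'))
tu=lambda U,V:np.array([240+(U-5)/11,168+(V-5)/11]); su=lambda U,V:np.array([265+(U-3)/7,192+(V-3)/7])
obs=[(S,su(152,422),(0,50,32)),(S,su(138,468),(0,80,32)),(S,su(207,203),(0,-80,32)),(S,su(196,243),(0,-50,32)),
(S,su(48,365),(36,50,55)),(S,su(85,366),(23,50,55)),(S,su(215,378),(-23,50,55)),(S,su(258,380),(-36,50,55)),(S,su(113,152),(36,-80,55)),(S,su(150,152),(23,-80,55)),
(S,su(215,124),(0,-100,53.2)),(T,tu(617,135),(0,-91,53.2)),
(T,tu(64,48),(36,80,55)),(T,tu(163,48),(36,50,55)),(T,tu(480,30),(36,-50,55)),(T,tu(578,30),(36,-80,55)),(T,tu(480,70),(23,-50,55)),(T,tu(66,90),(23,80,55))]
def pos(p,q):
    c,s=np.cos(p[2]),np.sin(p[2]);x,y,z=np.array(q)/1e3
    return np.array([p[0]+c*x-s*y,p[1]+s*x+c*y,p[3]+z])
f=lambda p:np.concatenate([proj(c,pos(p,q))-u for c,u,q in obs])
for sel in('both',):
    r=least_squares(f,[.42,.15,0,.09],loss='soft_l1'); print(r.x); print(np.c_[[o[2] for o in obs],f(r.x).reshape(-1,2)])
np.save('jack.npy',r.x)
hsv=cv2.cvtColor(T['pixels'],cv2.COLOR_RGB2HSV)
m=cv2.inRange(hsv,(8,90,60),(28,255,255)); m[:155]=0;m[230:]=0;m[:,:340]=0;m[:,385:]=0
n,l,st,ce=cv2.connectedComponentsWithStats(m);k=1+np.argmax(st[1:,4]);ys,xs=np.nonzero(l==k)
P=np.c_[xs,ys].astype(np.float32);vx,vy,x0,y0=cv2.fitLine(P,cv2.DIST_HUBER,0,.01,.01).ravel()
t=(P-[x0,y0])@[vx,vy]; e=[np.array([x0,y0])+[vx*a,vy*a] for a in (t.min()-.4,t.max()+.4)]
print('brass ends px',e,[onz(T,a,.04) for a in e])
hs=cv2.cvtColor(S['pixels'],cv2.COLOR_RGB2HSV)
ms=cv2.inRange(hs,(8,90,60),(28,255,255)); ms[:180]=0;ms[216:]=0;ms[:,:275]=0;ms[:,352:]=0; 
n,l,st,ce=cv2.connectedComponentsWithStats(ms);print(st[1:],ce[1:])
mb=cv2.inRange(hsv,(105,120,60),(130,255,255));mb[:155]=0;mb[230:]=0;mb[:,:340]=0;mb[:,385:]=0
n,l,st,ce=cv2.connectedComponentsWithStats(mb);print('blue',np.c_[st[1:],ce[1:]])
E
python3 m.py
```

```text
[0.5886 0.1686 0.0612 0.0828]
[[   0.       50.       32.        0.2605    0.088 ]
 [   0.       80.       32.        0.2165    1.614 ]
 [   0.      -80.       32.        0.2941    0.1147]
 [   0.      -50.       32.        0.1714    1.1116]
 [  36.       50.       55.       -0.1303   -0.2976]
 [  23.       50.       55.       -0.0323   -0.0775]
 [ -23.       50.       55.        0.5223   -0.5023]
 [ -36.       50.       55.       -0.1938   -0.4222]
 [  36.      -80.       55.       -0.0992   -0.6152]
 [  23.      -80.       55.       -0.4755   -0.3093]
 [   0.     -100.       53.2       0.0645    0.5254]
 [   0.      -91.       53.2       0.0779    0.3436]
 [  36.       80.       55.       -0.053    -0.1431]
 [  36.       50.       55.       -0.262    -0.4968]
 [  36.      -50.       55.        0.1684   -0.0371]
 [  36.      -80.       55.        0.0174   -0.3895]
 [  23.      -50.       55.        0.2855    0.0414]
 [  23.       80.       55.       -0.1682   -0.2374]]
brass ends px [array([358.2795, 214.7182], dtype=float32), array([365.6318, 161.4075], dtype=float32)] [array([ 0.49  , -0.1473,  0.04  ]), array([ 0.6891, -0.1738,  0.04  ])]
[[283 188  61  18 523]
 [345 198   3   9  17]
 [289 204  13  12 126]] [[312.9426 196.2524]
 [345.9412 202.2353]
 [295.3889 209.3571]]
blue [[358.     170.       2.       4.       5.     358.8    171.8   ]
 [369.     171.       1.       4.       4.     369.     172.5   ]
 [353.     209.       2.       4.       8.     353.5    210.5   ]
 [363.     211.       2.       4.       7.     363.5714 212.7143]
 [358.     216.       3.       1.       3.     359.     216.    ]]
```

```bash
cat >> h.py <<'E'
from scipy.spatial.transform import Rotation as Ro
def goal(yaw): c,s=np.cos(yaw),np.sin(yaw); return np.array([[c,s,0],[s,-c,0],[0,0,-1.]])
def row(p,yaw):
    s=readout.get_state();R=s['ee_rot']
    print('t',s['time_s'],'tcp',s['tool_pos'],'w',s['width'],'F',s['wrist_force'],'M',s['wrist_torque'],'q',s['joints'])
    print('ROW',R.T@(np.array(p)-s['tool_pos']),Ro.from_matrix(R.T@goal(yaw)).as_rotvec())
J=np.load('jack.npy') if __import__('os').path.exists('jack.npy') else None
def jw(x,y,z): # jack mm -> world, z over platform
    c,s=np.cos(J[2]),np.sin(J[2]);x,y,z=x/1e3,y/1e3,z/1e3
    return np.array([J[0]+c*x-s*y,J[1]+s*x+c*y,J[3]+z])
E
python3 - <<'E'
from h import *
T=dict(np.load('top0.npz'));S=dict(np.load('side0.npz'))
for uv in((361.2,191.9),(363.9,172.15),(358.5,211.6)): print(onz(T,uv,.028))
a=onz(T,(365.63,161.4),.05);print('socket',a)
d=np.array([-.1991,.0265])/np.hypot(.1991,.0265);print(np.arctan2(d[1],d[0]))
s=a[:2];
for k in(0,.1,.094,.22): print(k,s+d*k, proj(S,[*(s+d*k),.036]))
row([*(s+d*.094),.2],3.009)
E
```

```text
[ 0.5763 -0.159   0.028 ]
[ 0.6511 -0.1689  0.028 ]
[ 0.5029 -0.1493  0.028 ]
socket [ 0.6866 -0.1725  0.05  ]
3.0092714223254022
0 [ 0.6866 -0.1725] [283.419  191.2862]
0.1 [ 0.5875 -0.1593] [312.9916 196.269 ]
0.094 [ 0.5935 -0.1601] [311.1908 195.9655]
0.22 [ 0.4686 -0.1435] [349.7429 202.4612]
t 0.1 tcp [ 0.2254 -0.6357  0.2326] w 0.08680818138483143 F [ 0.2196 -0.2069  0.0068] M [ 0.0027 -0.0253 -0.008 ] q [ 1.2011  0.4694 -0.0486  1.5335  0.0241  1.141  -0.0823]
ROW [ 0.5058 -0.3252  0.0331] [-0.0007 -0.0023 -2.6682]
```

Request:
servo_tool(moves=[[[0.087,0.03,-0.02,0,0,0,-0.12],[0.087,0.07,-0.045,0,0,0,-0.3],[0.087,0.115,-0.075,0,0,0,-0.48],[0.087,0.16,-0.103,0,0,0,-0.66],[0.087,0.205,-0.132,0,0,0,-0.84],[0.087,0.25,-0.16,0,0,0,-1.02],[0.087,0.295,-0.19,0,0,0,-1.2],[0.087,0.34,-0.218,0,0,0,-1.38],[0.087,0.385,-0.247,0,0,0,-1.56],[0.087,0.43,-0.276,0.01,0,0,-1.74],[0.087,0.475,-0.305,0.02,0,0,-1.92],[0.087,0.506,-0.325,0.033,0,0,-2.1]]], force=35)

```text
time_s: 1.6
tool_pos: [0.5951, -0.158, 0.2003]
ee_rot: [[-0.77, 0.638, 0.001], [0.638, 0.77, 0.001], [0.0, 0.001, -1.0]]
wrist_force: [0.1, -0.2, 0.0]
width: 0.0873
```

```bash
python3 -c "
from h import *
row([.5935,-.1601,.028],3.0093)"
```

```text
t 1.6 tcp [ 0.5951 -0.158   0.2003] w 0.0872782886940688 F [ 0.0523 -0.1925  0.0361] M [ 0.0123 -0.1484  0.0053] q [ 0.6603  0.4806 -0.6457  1.6911  0.3204  1.0774  0.7938]
ROW [-0.0001 -0.0028  0.1723] [ 0.001   0.0003 -0.5602]
```

Request:
servo_tool(moves=[[[0.087,0,0,0,0,0,-0.15],[0.087,0,-0.003,0.02,0,0,-0.3],[0.087,0,-0.003,0.04,0,0,-0.45],[0.087,0,-0.003,0.06,0,0,-0.56],[0.087,0,-0.003,0.08,0,0,-0.56],[0.087,0,-0.003,0.1,0,0,-0.56],[0.087,0,-0.003,0.115,0,0,-0.56],[0.087,0,-0.003,0.13,0,0,-0.56],[0.087,0,-0.003,0.14,0,0,-0.56],[0.087,0,-0.003,0.15,0,0,-0.56],[0.087,0,-0.003,0.15,0,0,-0.56]]])

```text
time_s: 2.98
tool_pos: [0.5916, -0.163, 0.0499]
ee_rot: [[-0.99, 0.14, -0.001], [0.14, 0.99, 0.0], [0.001, -0.0, -1.0]]
wrist_force: [-0.8, 0.2, 1.1]
width: 0.0869
```

```bash
python3 -c "
from h import *
row([.5935,-.1601,.028],3.0093)
cam('top','t1.png');cam('side','s1.png')
a=cv2.imread('pics/t1.png')[140:230,320:400];b=cv2.imread('pics/s1.png')[150:240,270:370]
cv2.imwrite('pics/c1.png',np.hstack([cv2.resize(x,(400,400),interpolation=cv2.INTER_CUBIC) for x in(a,b)]))"
```

```text
t 2.975 tcp [ 0.5916 -0.163   0.0499] w 0.08691812198456135 F [-0.7709  0.2183  1.1485] M [ 0.0912 -0.1178  0.0101] q [ 0.675   0.6797 -0.6686  1.8079  0.5463  0.8482  1.1713]
ROW [-0.0015  0.0032  0.0219] [-0.     -0.0011 -0.0084]
```

View pics/c1.png

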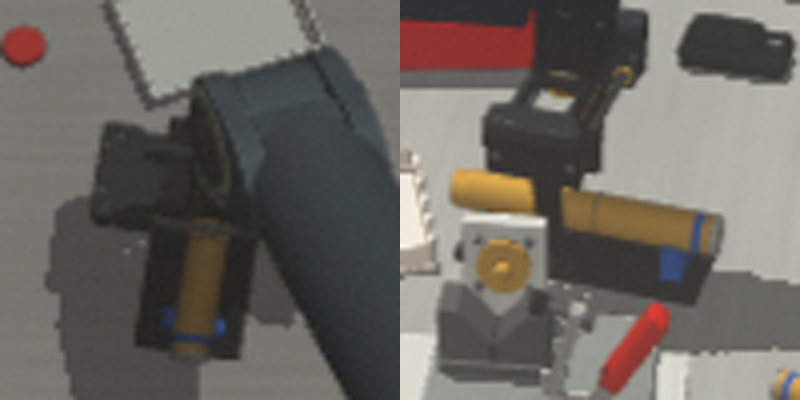

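The near finger stands in front of the cell at about a third of its length from the socket end, and the tool straddles it. I'll go down the last 22 mm and grip.

Request:
servo_tool(moves=[[[0.087,-0.0015,0.003,0.01,0,0,-0.008],[0.087,-0.0015,0.003,0.018,0,0,-0.008],[0.087,-0.0015,0.003,0.022,0,0,-0.008],[0.087,-0.0015,0.003,0.022,0,0,-0.008],[0.03,-0.0015,0.003,0.022,0,0,-0.008],[0.02,-0.0015,0.003,0.022,0,0,-0.008],[0.02,-0.0015,0.003,0.022,0,0,-0.008],[0.02,-0.0015,0.003,0.022,0,0,-0.008],[0.02,-0.0015,0.003,0.022,0,0,-0.008],[0.02,-0.0015,0.003,0.022,0,0,-0.008]]], force=35)

```text
time_s: 4.32
tool_pos: [0.5939, -0.1603, 0.0286]
ee_rot: [[-0.991, 0.132, 0.0], [0.132, 0.991, -0.0], [-0.0, -0.0, -1.0]]
wrist_force: [-0.1, -0.6, -0.1]
width: 0.0352
```

```bash
python3 -c "
from h import *
row([.5935,-.1601,.2],3.0093)"
```

```text
t 4.325 tcp [ 0.5939 -0.1603  0.0286] w 0.03517506913836653 F [-0.1406 -0.6198 -0.139 ] M [ 0.092  -0.1739  0.0033] q [ 0.6565  0.7084 -0.6507  1.8148  0.5724  0.815   1.1542]
ROW [ 0.0004  0.0001 -0.1714] [-0.      0.0001 -0.0005]
```

Request:
servo_tool(moves=[[[0.02,0,0,0,0,0,0],[0.02,0,0,0,0,0,0],[0.02,0,0,0,0,0,0],[0.02,0,0,-0.003,0,0,0],[0.02,0,0,-0.01,0,0,0],[0.02,0,0,-0.025,0,0,0],[0.02,0,0,-0.045,0,0,0],[0.02,0,0,-0.07,0,0,0],[0.02,0,0,-0.1,0,0,0],[0.02,0,0,-0.13,0,0,0],[0.02,0,0,-0.155,0,0,0],[0.02,0,0,-0.175,0,0,0]]], force=35)

```text
time_s: 5.82
tool_pos: [0.5942, -0.1599, 0.2061]
ee_rot: [[-0.991, 0.132, 0.002], [0.132, 0.991, -0.001], [-0.002, -0.0, -1.0]]
wrist_force: [0.4, -0.4, -3.8]
width: 0.0291
```

```bash
python3 -c "
from h import *
p=jw(0,10,53.2-8+65);print(p)
row(p,np.pi/2+J[2])"
```

```text
[0.588  0.1785 0.193 ]
t 5.825 tcp [ 0.5942 -0.1599  0.2061] w 0.029059206734450106 F [ 0.3569 -0.38   -3.8326] M [ 0.0821 -0.2333  0.0097] q [ 0.7516  0.5097 -0.7797  1.6823  0.3934  1.111   1.2967]
ROW [0.0508 0.3347 0.0128] [0.0012 0.002  1.3773]
```

Request:
servo_tool(moves=[[[0.02,0,0,-0.03,0,0,0.06],[0.02,0.003,0.02,-0.06,0,0,0.17],[0.02,0.007,0.05,-0.08,0,0,0.3],[0.02,0.012,0.085,-0.09,0,0,0.45],[0.02,0.018,0.12,-0.09,0,0,0.6],[0.02,0.024,0.155,-0.09,0,0,0.75],[0.02,0.029,0.19,-0.09,0,0,0.9],[0.02,0.034,0.225,-0.09,0,0,1.05],[0.02,0.039,0.26,-0.09,0,0,1.18],[0.02,0.044,0.295,-0.09,0,0,1.3],[0.02,0.048,0.32,-0.09,0,0,1.36],[0.02,0.051,0.334,-0.09,0,0,1.377]]])

```text
time_s: 7.32
tool_pos: [0.5864, 0.1799, 0.2941]
ee_rot: [[-0.064, 0.998, -0.001], [0.998, 0.064, 0.001], [0.001, -0.0, -1.0]]
wrist_force: [0.2, -1.4, -4.4]
width: 0.0295
```

Request:
servo_tool(moves=[[[0.02,0,0,0,0,0,0],[0.02,0,0,0,0,0,0],[0.02,0,0,0,0,0,0]]])

```text
time_s: 7.7
tool_pos: [0.5878, 0.1762, 0.2935]
ee_rot: [[-0.059, 0.998, -0.0], [0.998, 0.059, -0.001], [-0.001, -0.0, -1.0]]
wrist_force: [0.1, 1.1, -3.6]
width: 0.0291
```

```bash
python3 -c "
from h import *
p=jw(0,10,53.2-8+45);print(p)
row(p,np.pi/2+J[2])
for n in('top','side'):
  c=cam(n,n[0]+'2.png');np.savez(n+'2.npz',**c)
a=cv2.imread('pics/t2.png')[120:230,220:330];b=cv2.imread('pics/s2.png')[140:290,220:370]
cv2.imwrite('pics/c2.png',np.hstack([cv2.resize(x,(400,400),interpolation=cv2.INTER_CUBIC) for x in(a,b)]))"
```

```text
[0.588  0.1785 0.173 ]
t 7.7 tcp [0.5878 0.1762 0.2935] w 0.029132760119230158 F [ 0.1149  1.088  -3.6365] M [-0.0564 -0.1339 -0.0251] q [ 0.0923  0.3885 -0.6144  1.5835  0.2332  1.2442 -0.503 ]
ROW [0.0024 0.0003 0.1205] [-0.0001  0.0007 -0.0018]
```

View pics/c2.png

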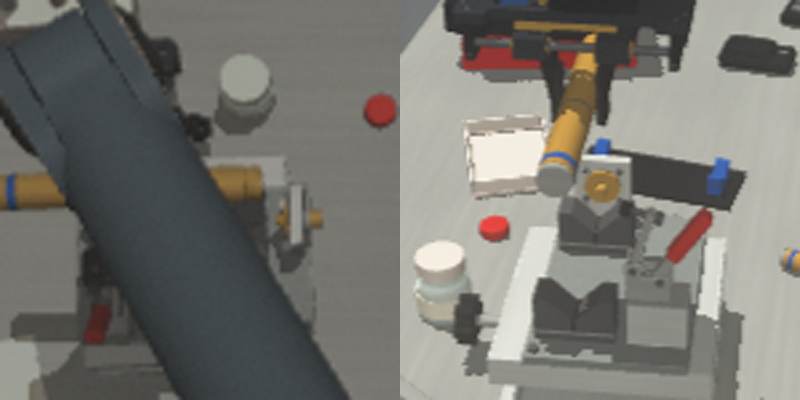

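The cell is held level above the fixture: its socket end is at about (292,170) in the top view and its cap at about (277,207) in the side view. Next I'll compare those with the predicted positions.

```bash
python3 - <<'E'
from h import *
s=readout.get_state();p=s['tool_pos'];x=s['ee_rot'][:,0]
ax=p-.008*s['ee_rot'][:,2]
T=dict(np.load('top2.npz'));S=dict(np.load('side2.npz'))
h=cv2.cvtColor(T['pixels'],cv2.COLOR_RGB2HSV);m=cv2.inRange(h,(8,90,60),(28,255,255))
m[:155]=0;m[182:]=0;m[:,:265]=0;m[:,310:]=0
n,l,st,ce=cv2.connectedComponentsWithStats(m);print(st[1:],ce[1:])
for r in range(164,180): 
    c=np.nonzero(m[r])[0]; print(r,(c.min(),c.max()) if len(c) else None,end=' ')
print()
soc=ax-.094*x;cap=soc+.22*x
up=np.array([0,0,1.]);y=s['ee_rot'][:,1]
for n,q in(('soc',soc),('top rim',soc+.014*up),('bot',soc-.014*up),('soc l',soc+.014*y),('soc r',soc-.014*y)): print(n,q,proj(T,q))
for n,q in(('cap',cap),('t',cap+.015*up),('b',cap-.015*up),('l',cap+.015*y),('r',cap-.015*y)): print(n,q,proj(S,q))
h=cv2.cvtColor(S['pixels'],cv2.COLOR_RGB2HSV)
m=cv2.inRange(h,(105,110,50),(130,255,255));m[:190]=0;m[215:]=0;m[:,:265]=0;m[:,294:]=0
ys,xs=np.nonzero(m);print('band',xs.min(),xs.max(),ys.min(),ys.max())
print(S['pixels'][200:216,268:288].sum(2))
E
```

```text
[[278 166  14   9 110]
 [296 176   3   6  12]
 [305 178   4   4  15]] [[285.2    169.7455]
 [297.25   179.25  ]
 [306.4    179.6   ]]
164 None 165 None 166 (np.int64(278), np.int64(290)) 167 (np.int64(278), np.int64(291)) 168 (np.int64(278), np.int64(291)) 169 (np.int64(279), np.int64(291)) 170 (np.int64(280), np.int64(291)) 171 (np.int64(280), np.int64(291)) 172 (np.int64(281), np.int64(291)) 173 (np.int64(281), np.int64(291)) 174 (np.int64(282), np.int64(291)) 175 None 176 (np.int64(298), np.int64(298)) 177 (np.int64(298), np.int64(298)) 178 (np.int64(298), np.int64(307)) 179 (np.int64(296), np.int64(308)) 
soc [0.5933 0.0827 0.3016] [291.1883 169.5138]
top rim [0.5933 0.0827 0.3156] [290.8894 168.4546]
bot [0.5933 0.0827 0.2876] [291.4802 170.5482]
soc l [0.6073 0.0835 0.3016] [291.0388 164.9581]
soc r [0.5794 0.0819 0.3016] [291.3383 174.0845]
cap [0.5802 0.3023 0.3015] [277.0305 206.8569]
t [0.5802 0.3023 0.3165] [276.7058 200.6919]
b [0.5802 0.3023 0.2865] [277.3498 212.9176]
l [0.5952 0.3032 0.3015] [269.7708 206.4056]
r [0.5653 0.3014 0.3015] [284.3078 207.3094]
band 275 293 
[... 668 characters left out ...]
 312 290
  387 422]
 [470 470 432 382 364 365 363 360 361 362 357 356 357 355 352 353 334 309
  390 424]
 [469 470 466 398 356 356 358 357 358 358 358 355 357 357 359 358 352 417
  434 422]
 [530 547 537 453 375 353 357 354 354 354 353 356 351 352 350 349 446 460
  442 425]
 [453 419 408 399 364 350 354 350 352 353 348 346 351 352 348 415 509 479
  438 426]
 [332 327 329 483 533 444 369 355 351 349 349 349 349 347 363 491 543 477
  434 429]
 [527 528 530 540 544 532 491 424 368 360 358 357 381 348 364 424 442 442
  439 430]
 [542 544 541 542 538 541 544 535 530 526 528 530 437 344 329 332 334 310
  314 394]
 [543 545 542 540 536 541 544 545 543 537 539 546 416 323 322 320 324 288
  272 299]]
```

Request:
servo_tool(moves=[[[0.02,0.001,0.0007,0.01,0,0,0],[0.02,0.0024,0.0013,0.025,0,0,-0.002],[0.02,0.0024,0.0013,0.045,0,0,-0.002],[0.02,0.0024,0.0013,0.065,0,0,-0.002],[0.02,0.0024,0.0013,0.085,0,0,-0.002],[0.02,0.0024,0.0013,0.105,0,0,-0.002],[0.02,0.0024,0.0013,0.122,0,0,-0.002],[0.02,0.0024,0.0013,0.135,0,0,-0.002],[0.02,0.0024,0.0013,0.145,0,0,-0.002],[0.02,0.0024,0.0013,0.15,0,0,-0.002],[0.02,0.0024,0.0013,0.15,0,0,-0.002],[0.02,0.0024,0.0013,0.15,0,0,-0.002]]])

```text
time_s: 9.3
tool_pos: [0.5891, 0.1802, 0.1442]
ee_rot: [[-0.063, 0.998, 0.001], [0.998, 0.063, 0.0], [0.0, 0.001, -1.0]]
wrist_force: [0.2, -0.1, -3.6]
width: 0.0292
```

```bash
python3 -c "
from h import *
p=jw(1,10,53.2-8);print(p)
row(p,np.pi/2+J[2])
for n in('top','side'):
  c=cam(n,n[0]+'3.png');np.savez(n+'3.npz',**c)
a=cv2.imread('pics/t3.png')[150:220,235:310];b=cv2.imread('pics/s3.png')[185:285,250:350]
cv2.imwrite('pics/c3.png',np.hstack([cv2.resize(x,(400,400),interpolation=cv2.INTER_CUBIC) for x in(a,b)]))"
```

```text
[0.589  0.1786 0.128 ]
t 9.3 tcp [0.5891 0.1802 0.1442] w 0.029179349461134388 F [ 0.236  -0.1472 -3.5727] M [-0.0779 -0.1204 -0.0321] q [ 0.0477  0.5258 -0.5689  1.7465  0.3353  0.9661 -0.5897]
ROW [-0.0016 -0.0003  0.0162] [ 0.0013 -0.0002  0.0018]
```

View pics/c3.png

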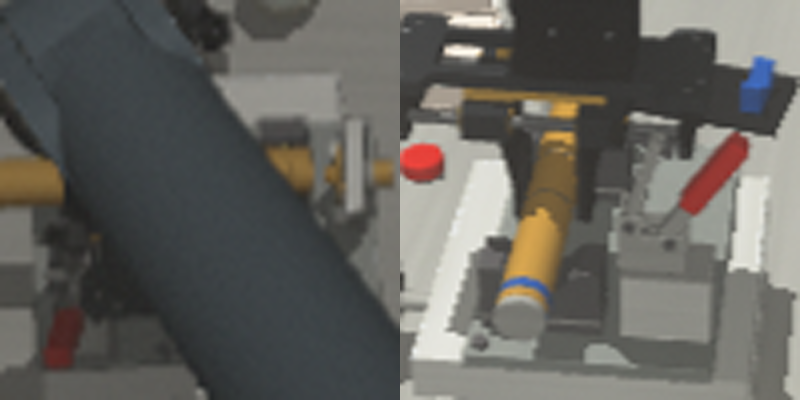

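The cell sits in line over both V-blocks with the socket short of the spigot (socket end at top px ≈(293,180)). I'll lower it in small steps now.

Request:
servo_tool(moves=[[[0.02,-0.0005,0,0.003,0,0,0.001],[0.02,-0.0005,0,0.006,0,0,0.001],[0.02,-0.0005,0,0.008,0,0,0.001],[0.02,-0.0005,0,0.01,0,0,0.001],[0.02,-0.0005,0,0.01,0,0,0.001]]])

```text
time_s: 10.02
tool_pos: [0.5886, 0.1795, 0.1333]
ee_rot: [[-0.062, 0.998, -0.0], [0.998, 0.062, -0.0], [-0.0, -0.0, -1.0]]
wrist_force: [0.1, 0.1, -4.3]
width: 0.0292
```

Request:
servo_tool(moves=[[[0.02,0,0,0.0007,0,0,0],[0.02,0,0,0.0014,0,0,0],[0.02,0,0,0.002,0,0,0],[0.02,0,0,0.002,0,0,0]]])

```text
time_s: 10.52
tool_pos: [0.5887, 0.1795, 0.1316]
ee_rot: [[-0.062, 0.998, 0.0], [0.998, 0.062, -0.0], [-0.0, 0.0, -1.0]]
wrist_force: [0.7, -1.8, -2.5]
width: 0.0288
```

Request:
servo_tool(moves=[[[0.02,0,0,0.0007,0,0,0],[0.02,0,0,0.0014,0,0,0],[0.02,0,0,0.002,0,0,0],[0.02,0,0,0.002,0,0,0]]])

```text
time_s: 11.02
tool_pos: [0.5888, 0.1795, 0.131]
ee_rot: [[-0.062, 0.998, 0.001], [0.998, 0.062, -0.001], [-0.001, 0.001, -1.0]]
wrist_force: [-3.4, -1.3, 6.8]
width: 0.0288
```

Request:
servo_tool(moves=[[[0.02,0,-0.0004,0,0,0,0],[0.02,0,-0.0006,0,0,0,0],[0.02,0,-0.0006,0,0,0,0]]])

```text
time_s: 11.4
tool_pos: [0.5888, 0.1795, 0.131]
ee_rot: [[-0.062, 0.998, 0.002], [0.998, 0.062, -0.0], [-0.0, 0.002, -1.0]]
wrist_force: [-2.5, -1.2, 5.4]
width: 0.0288
```

```bash
python3 -c "
from h import *
row(jw(0,10,45.2),np.pi/2+J[2])"
```

```text
t 11.4 tcp [0.5888 0.1795 0.131 ] w 0.028831821527332824 F [-2.5014 -1.1704  5.3571] M [-0.3866  0.348   0.0238] q [ 0.0429  0.5394 -0.562   1.759   0.3467  0.9415 -0.5997]
ROW [-0.0009 -0.0008  0.003 ] [0.0019 0.0004 0.0007]
```

Request:
servo_tool(moves=[[[0.02,0,0,0,0,0,0],[0.02,0,0,0,0,0,0],[0.02,0,0,0,0,0,0],[0.02,0,0,0,0,0,0]]], force=4)

```text
time_s: 11.9
tool_pos: [0.5882, 0.1795, 0.1295]
ee_rot: [[-0.062, 0.998, 0.0], [0.998, 0.062, 0.0], [0.0, 0.0, -1.0]]
wrist_force: [-2.1, -0.8, 2.7]
width: 0.0298
```

```bash
python3 -c "
from h import *
row(jw(0,10,45.2),np.pi/2+J[2])"
```

```text
t 11.9 tcp [0.5882 0.1795 0.1295] w 0.02982926423121878 F [-2.1299 -0.8253  2.6759] M [-0.2222  0.2292  0.0142] q [ 0.0427  0.541  -0.5617  1.7603  0.3465  0.9402 -0.5997]
ROW [-0.001  -0.0002  0.0015] [ 0.     -0.      0.0009]
```

Request:
servo_tool(moves=[[[0.02,0,-0.0005,-0.0003,0,0,0],[0.02,0,-0.0005,-0.0003,0,0,0],[0.031,0,-0.0005,-0.0003,0,0,0],[0.032,0,-0.0005,-0.0003,0,0,0],[0.034,0,-0.0005,-0.0003,0,0,0],[0.036,0,-0.0005,-0.0003,0,0,0],[0.04,0,-0.0005,-0.0003,0,0,0],[0.046,0,-0.0005,-0.0003,0,0,0],[0.05,0,-0.0005,-0.0003,0,0,0],[0.05,0,-0.0005,-0.0003,0,0,0]]])

```text
time_s: 13.15
tool_pos: [0.5877, 0.1794, 0.1298]
ee_rot: [[-0.062, 0.998, 0.0], [0.998, 0.062, -0.0], [-0.0, 0.0, -1.0]]
wrist_force: [-0.6, -0.1, -0.5]
width: 0.0493
```

```bash
python3 -c "
from h import *
row(jw(0,10,45.2),np.pi/2+J[2])
for n in('top','side'):
  c=cam(n,n[0]+'4.png');np.savez(n+'4.npz',**c)
a=cv2.imread('pics/t4.png')[150:220,235:310];b=cv2.imread('pics/s4.png')[185:285,250:350]
cv2.imwrite('pics/c4.png',np.hstack([cv2.resize(x,(400,400),interpolation=cv2.INTER_CUBIC) for x in(a,b)]))
print([proj(c,jw(*q)) for q in((0,136,53.2),(15,136,53.2),(-15,136,53.2),(0,136,68.2),(0,136,38.2))])"
```

```text
t 13.15 tcp [0.5877 0.1794 0.1298] w 0.04930567857560735 F [-0.5804 -0.1123 -0.4871] M [ 0.0265 -0.0812 -0.0597] q [ 0.043   0.54   -0.562   1.7613  0.3461  0.9403 -0.5998]
ROW [-0.0009  0.0003  0.0018] [0.     0.0001 0.0008]
[array([280.045 , 269.0571]), array([273.3942, 268.5816]), array([286.7103, 269.5337]), array([279.7717, 263.9086]), array([280.3141, 274.1258])]
```

View pics/c4.png

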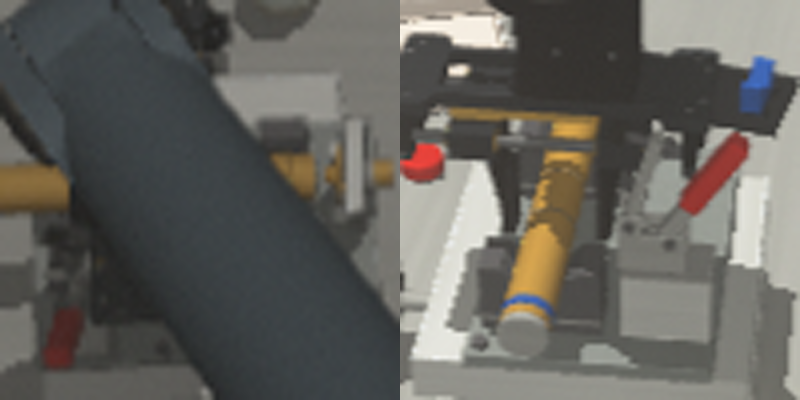

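The cap centre is at about side px (280,268), against (280,269) predicted for a bedded cell, and the wrist force has returned to zero. The cell is bedded, with its socket short of the spigot. I'll slide it home with a light grip that can slip.

Request:
servo_tool(moves=[[[0.02,0,0,0,0,0,0],[0.02,0,0,0,0,0,0],[0.02,0,0,0,0,0,0],[0.02,0,0,0,0,0,0],[0.02,-0.001,0,0,0,0,0],[0.02,-0.002,0,0,0,0,0],[0.02,-0.003,0,0,0,0,0],[0.02,-0.004,0,0,0,0,0],[0.02,-0.005,0,0,0,0,0],[0.02,-0.006,0,0,0,0,0],[0.02,-0.007,0,0,0,0,0],[0.02,-0.008,0,0,0,0,0]]], force=10)

```text
time_s: 14.75
tool_pos: [0.5884, 0.1716, 0.13]
ee_rot: [[-0.062, 0.998, 0.001], [0.998, 0.062, 0.0], [0.0, 0.001, -1.0]]
wrist_force: [2.9, 3.0, -0.5]
width: 0.0295
```

Request:
servo_tool(moves=[[[0.02,-0.001,0,0,0,0,0],[0.02,-0.002,0,0,0,0,0],[0.02,-0.003,0,0,0,0,0]]])

```text
time_s: 15.12
tool_pos: [0.5885, 0.1686, 0.13]
ee_rot: [[-0.062, 0.998, 0.001], [0.998, 0.062, 0.0], [0.0, 0.001, -1.0]]
wrist_force: [3.3, 3.1, -0.5]
width: 0.0295
```

Request:
servo_tool(moves=[[[0.02,-0.001,-0.0002,0,0,0,0],[0.02,-0.0015,-0.0004,0,0,0,0],[0.02,-0.002,-0.0004,0,0,0,0],[0.02,-0.0025,-0.0004,0,0,0,0]]])

```text
time_s: 15.62
tool_pos: [0.5886, 0.1663, 0.1302]
ee_rot: [[-0.062, 0.998, 0.001], [0.998, 0.062, 0.001], [0.001, 0.001, -1.0]]
wrist_force: [4.1, 3.5, -0.0]
width: 0.0295
```

Request:
servo_tool(moves=[[[0.02,-0.0006,0,0,0,0,0],[0.02,-0.0012,0,0,0,0,0],[0.02,-0.0018,0,0,0,0,0]]])

```text
time_s: 16.0
tool_pos: [0.5886, 0.1645, 0.1302]
ee_rot: [[-0.062, 0.998, 0.001], [0.998, 0.062, 0.001], [0.001, 0.001, -1.0]]
wrist_force: [3.8, 3.7, 0.6]
width: 0.0296
```

Request:
servo_tool(moves=[[[0.02,-0.0006,0,0,0,0,0],[0.02,-0.0012,0,0,0,0,0],[0.02,-0.0018,0,0,0,0,0]]])

```text
time_s: 16.38
tool_pos: [0.5886, 0.1642, 0.1302]
ee_rot: [[-0.063, 0.998, 0.001], [0.998, 0.063, 0.003], [0.003, 0.002, -1.0]]
wrist_force: [3.8, 6.5, -1.7]
width: 0.0296
```

Request:
servo_tool(moves=[[[0.02,-0.0006,0,0,0,0,0],[0.02,-0.001,0,0,0,0,0],[0.02,-0.001,0,0,0,0,0]]])

```text
time_s: 16.75
tool_pos: [0.5886, 0.1643, 0.1302]
ee_rot: [[-0.064, 0.998, 0.002], [0.998, 0.064, 0.004], [0.004, 0.002, -1.0]]
wrist_force: [4.3, 7.1, -1.3]
width: 0.0297
```

```bash
python3 -c "
from h import *
row(jw(0,-6,45.2),np.pi/2+J[2])
for n in('top','side'):
  c=cam(n,n[0]+'5.png');np.savez(n+'5.npz',**c)
J[3]+=.002
print([proj(c,jw(*q)) for q in((0,120,53.2),(15,120,53.2),(-15,120,53.2),(0,120,68.2),(0,120,38.2))])
a=cv2.imread('pics/t5.png')[165:200,270:315];b=cv2.imread('pics/s5.png')[235:285,255:305]
cv2.imwrite('pics/c5.png',np.hstack([cv2.resize(x,(400,400),interpolation=cv2.INTER_CUBIC) for x in(a,b)]))"
```

```text
t 16.75 tcp [0.5886 0.1643 0.1302] w 0.0297367985117528 F [ 4.2595  7.1494 -1.2931] M [ 1.6948 -0.9434 -0.0936] q [ 0.0722  0.5337 -0.5641  1.7712  0.3413  0.9324 -0.5707]
ROW [-0.0017  0.0002  0.0022] [ 0.002  -0.0043  0.0024]
[array([281.2305, 263.6568]), array([274.6565, 263.1926]), array([287.8186, 264.1219]), array([280.9697, 258.5272]), array([281.4873, 268.7077])]
```

View pics/c5.png

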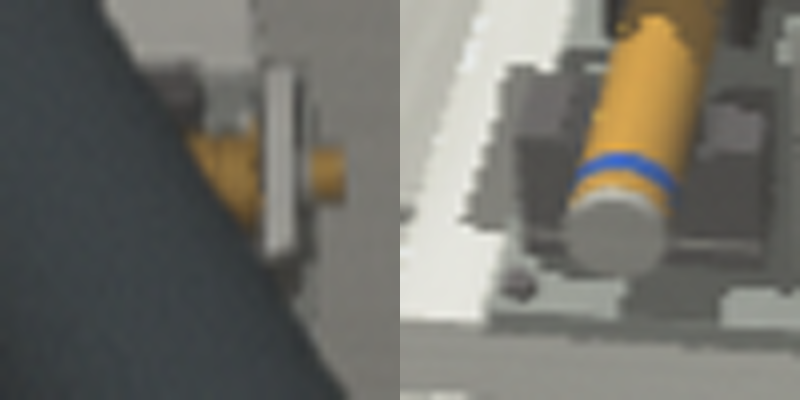

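The top crop shows brass up against the flange plate, and the cap centre at side px (282,264.3) is close to the (281.2,263.7) predicted for home. I'll push slightly firmer with the side load eased to confirm the stop.

Request:
servo_tool(moves=[[[0.02,0,-0.0006,0,0,0,0],[0.02,-0.0006,-0.0008,0,0,0,0],[0.02,-0.0012,-0.0008,0,0,0,0],[0.02,-0.0016,-0.0008,0,0,0,0],[0.02,-0.0016,-0.0008,0,0,0,0]]], force=16)

```text
time_s: 17.48
tool_pos: [0.5884, 0.1642, 0.1305]
ee_rot: [[-0.064, 0.998, 0.003], [0.998, 0.064, 0.007], [0.007, 0.004, -1.0]]
wrist_force: [5.3, 10.8, -3.5]
width: 0.0298
```

Firm stop at 10.8 N with no further travel, so the cell is home. I'll let it settle under a weaker grip, open and rise.

Request:
servo_tool(moves=[[[0.02,0,0,0,0,0,0],[0.02,0,0,0,0,0,0],[0.031,0,0,0,0,0,0],[0.033,0,0,0,0,0,0],[0.036,0,0,0,0,0,0],[0.042,0,0,0,0,0,0],[0.05,0,0,0,0,0,0],[0.055,0,0,0,0,0,0],[0.055,0,0,0,0,0,0]]], force=4)

```text
time_s: 18.6
tool_pos: [0.5875, 0.1596, 0.1298]
ee_rot: [[-0.062, 0.998, -0.0], [0.998, 0.062, -0.0], [-0.0, -0.0, -1.0]]
wrist_force: [0.1, -0.8, -0.1]
width: 0.054
```

Request:
servo_tool(moves=[[[0.055,0,0,-0.01,0,0,0],[0.055,0,0,-0.025,0,0,0],[0.055,0,0,-0.045,0,0,0],[0.055,0,0,-0.065,0,0,0],[0.055,0,0,-0.085,0,0,0],[0.04,0,0,-0.105,0,0,0],[0.03,0,0,-0.125,0,0,0],[0.02,0,0,-0.14,0,0,0],[0.0,0,0,-0.15,0,0,0],[0.0,0,0,-0.15,0,0,0]]])

```text
time_s: 19.85
tool_pos: [0.5879, 0.1598, 0.2805]
ee_rot: [[-0.062, 0.998, 0.001], [0.998, 0.062, 0.0], [0.0, 0.001, -1.0]]
wrist_force: [0.5, 0.0, 0.1]
width: 0.0131
```

```bash
python3 -c "
from h import *
J[3]=.0845
row(jw(-106,65,150+20+11),np.pi/2+J[2])
c=cam('side','s6.png');t=cam('top','t6.png')
h=cv2.cvtColor(t['pixels'],cv2.COLOR_RGB2HSV);m=cv2.inRange(h,(0,140,70),(6,255,255));m[:190]=0;m[220:,:]=0;m[:,:238]=0;m[:,256:]=0
ys,xs=np.nonzero(m);print(xs.min(),xs.max(),ys.min(),ys.max(),xs.mean(),ys.mean())
e=lambda r,z,y=65:jw(-76-r*np.cos(1)+z*np.sin(1),y,80+r*np.sin(1)+z*np.cos(1))
print(proj(t,e(49,3)),proj(t,e(77,3)),proj(t,e(21,3)))
a=cv2.imread('pics/t6.png')[165:225,235:315];b=cv2.imread('pics/s6.png')[195:285,255:345]
cv2.imwrite('pics/c6.png',np.hstack([cv2.resize(x,(400,400),interpolation=cv2.INTER_CUBIC) for x in(a,b)]))"
```

```text
t 19.85 tcp [0.5879 0.1598 0.2805] w 0.013137674694509173 F [0.5402 0.0322 0.1453] M [-0.0485 -0.0767  0.0291] q [ 0.1215  0.3895 -0.6149  1.6126  0.2363  1.2137 -0.479 ]
ROW [ 0.0738 -0.1047  0.0149] [ 0.0011 -0.0001  0.0008]
244 247 211 213 245.5 212.0
[246.8475 208.4355] [245.6107 212.2815] [248.0348 204.7431]
```

View pics/c6.png

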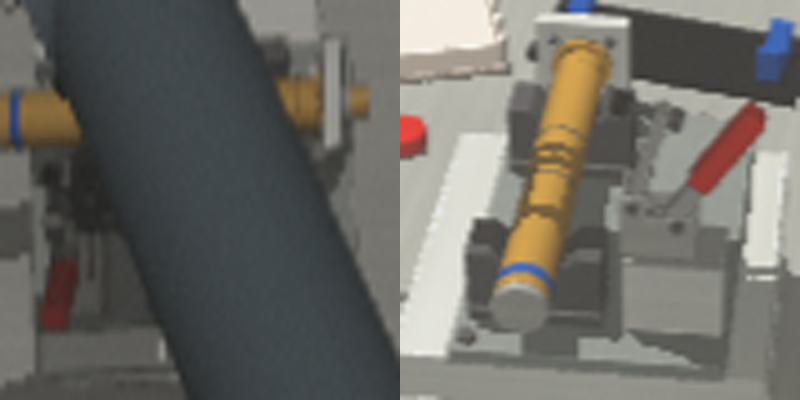

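Unobstructed, the side view shows the cell bedded in both V's with its socket up against the flange at about (386,255) and the clamp open. The handle pixels match the prediction. I'll move over the handle.

Request:
servo_tool(moves=[[[0.0,0.01,-0.012,0,0,0,0],[0.0,0.025,-0.035,0,0,0,0],[0.0,0.045,-0.065,0,0,0,0],[0.0,0.06,-0.085,0,0,0,0],[0.0,0.07,-0.1,0.004,0,0,0],[0.0,0.074,-0.105,0.01,0,0,0],[0.0,0.074,-0.105,0.014,0,0,0],[0.0,0.074,-0.105,0.015,0,0,0],[0.0,0.074,-0.105,0.015,0,0,0]]])

```text
time_s: 21.08
tool_pos: [0.479, 0.2265, 0.2646]
ee_rot: [[-0.061, 0.998, -0.0], [0.998, 0.061, -0.0], [0.0, -0.0, -1.0]]
wrist_force: [0.1, 0.2, 1.0]
width: 0.0004
```

```bash
python3 -c "
from h import *
J[3]=.0845
for th in(1,.75,.5,.25,0):
  x=-76-77*np.cos(th)+10*np.sin(th);z=80+77*np.sin(th)+10*np.cos(th); print(th,x,z)
row(jw(-106,65,150+11),np.pi/2+J[2]);row(jw(-140,65,90+11),np.pi/2+J[2])"
```

```text
1 -109.18856770376779 150.19628888888943
0.75 -125.52365530305086 139.80307321053493
0.5 -138.77960187951666 125.69159209142735
0.25 -148.1322168791744 108.73922907970471
0 -153.0 90.0
t 21.075 tcp [0.479  0.2265 0.2646] w 0.00041683564732361003 F [0.0717 0.229  1.0273] M [-0.0342 -0.1334  0.0066] q [ 0.0403  0.2718 -0.6771  1.8079  0.1872  1.1268 -0.6393]
ROW [ 0.0005 -0.0001  0.0191] [-0.0002 -0.     -0.0005]
t 21.075 tcp [0.479  0.2265 0.2646] w 0.00041683564732361003 F [0.0717 0.229  1.0273] M [-0.0342 -0.1334  0.0066] q [ 0.0403  0.2718 -0.6771  1.8079  0.1872  1.1268 -0.6393]
ROW [ 0.0004 -0.0341  0.0791] [-0.0002 -0.     -0.0005]
```

Request:
servo_tool(moves=[[[0.0,0,0,0.006,0,0,0],[0.0,0,0,0.012,0,0,0],[0.0,0,0,0.016,0,0,0],[0.0,0,-0.001,0.019,0,0,0],[0.0,0,-0.004,0.0225,0,0,0],[0.0,0,-0.008,0.026,0,0,0],[0.0,0,-0.012,0.0295,0,0,0],[0.0,0,-0.015,0.033,0,0,0],[0.0,0,-0.018,0.0365,0,0,0],[0.0,0,-0.02,0.04,0,0,0],[0.0,0,-0.022,0.0436,0,0,0]]])

```text
time_s: 22.45
tool_pos: [0.4539, 0.2261, 0.2217]
ee_rot: [[-0.063, 0.998, -0.004], [0.998, 0.063, -0.001], [-0.001, -0.004, -1.0]]
wrist_force: [-7.3, -1.7, 8.9]
width: 0.0022
```

Request:
servo_tool(moves=[[[0.0,0,-0.0015,0.003,0,0,0],[0.0,0,-0.003,0.0065,0,0,0],[0.0,0,-0.0045,0.01,0,0,0],[0.0,0,-0.006,0.0135,0,0,0],[0.0,0,-0.008,0.017,0,0,0],[0.0,0,-0.009,0.0205,0,0,0],[0.0,0,-0.01,0.024,0,0,0],[0.0,0,-0.011,0.0275,0,0,0]]])

```text
time_s: 23.45
tool_pos: [0.4456, 0.2253, 0.1938]
ee_rot: [[-0.062, 0.998, 0.001], [0.998, 0.062, 0.001], [0.001, 0.001, -1.0]]
wrist_force: [-1.5, 0.0, 3.2]
width: 0.0005
```

Moving under about 9 N. I'll continue to the stop in small steps.

Request:
servo_tool(moves=[[[0.0,0,-0.0005,0.002,0,0,0],[0.0,0,-0.001,0.004,0,0,0],[0.0,0,-0.001,0.006,0,0,0],[0.0,0,-0.001,0.0075,0,0,0],[0.0,0,-0.001,0.0075,0,0,0]]])

```text
time_s: 24.08
tool_pos: [0.4443, 0.2249, 0.1861]
ee_rot: [[-0.062, 0.998, -0.0], [0.998, 0.062, -0.0], [-0.0, -0.0, -1.0]]
wrist_force: [-1.5, 0.2, 1.9]
width: 0.0006
```

Request:
servo_tool(moves=[[[0.0,0,0,0.0007,0,0,0],[0.0,0,0,0.0014,0,0,0],[0.0,0,0,0.0014,0,0,0]]])

```text
time_s: 24.45
tool_pos: [0.4443, 0.225, 0.1858]
ee_rot: [[-0.062, 0.998, 0.0], [0.998, 0.062, -0.001], [-0.001, 0.0, -1.0]]
wrist_force: [-3.3, -1.4, 10.8]
width: 0.0006
```

Request:
servo_tool(moves=[[[0.0,0,0,0.0007,0,0,0],[0.0,0,0,0.0014,0,0,0],[0.0,0,0,0.0014,0,0,0]]])

```text
time_s: 24.82
tool_pos: [0.4443, 0.2251, 0.1856]
ee_rot: [[-0.062, 0.998, 0.001], [0.998, 0.062, -0.001], [-0.001, 0.001, -1.0]]
wrist_force: [-6.2, -2.9, 18.3]
width: 0.0008
```

Hard stop at TCP z = 0.1857, against 0.1855 predicted. I'll retreat straight up and look.

Request:
servo_tool(moves=[[[0.0,0,0,-0.004,0,0,0],[0.0,0,0,-0.01,0,0,0],[0.0,0,0,-0.025,0,0,0],[0.0,0,0,-0.045,0,0,0],[0.0,0,0,-0.065,0,0,0],[0.0,0,0,-0.085,0,0,0],[0.0,0,0,-0.1,0,0,0],[0.0,0,0,-0.1,0,0,0]]])

```text
time_s: 25.82
tool_pos: [0.4449, 0.2253, 0.2847]
ee_rot: [[-0.062, 0.998, 0.002], [0.998, 0.062, 0.001], [0.001, 0.003, -1.0]]
wrist_force: [-1.0, 0.4, -0.1]
width: 0.0003
```

```bash
python3 -c "
from h import *
J[3]=.0845
row(jw(-106,65,150+11),np.pi/2+J[2])
c=cam('side','s7.png');t=cam('top','t7.png')
for e in((-97,65,83),(-153,65,83)): print(proj(c,jw(*e)))
print(proj(c,jw(0,120,53.2)))
b=cv2.imread('pics/s7.png')[175:285,255:375]
cv2.imwrite('pics/c7.png',cv2.resize(b,None,fx=5,fy=5,interpolation=cv2.INTER_CUBIC))"
```

```text
t 25.825 tcp [0.4449 0.2253 0.2847] w 0.0003392583673713874 F [-1.0207  0.4286 -0.0637] M [-0.011  -0.1252 -0.0301] q [ 0.0584  0.1952 -0.6988  1.8457  0.1382  1.1468 -0.6261]
ROW [-0.0004  0.0338  0.0393] [ 0.0025 -0.0007  0.0005]
[326.437  241.1365]
[350.7525 242.7523]
[281.236  263.7642]
```

The picture limit is reached, so I'll check the handle and the cell numerically against the images.

```bash
python3 -c "
from h import *
for n in('s6.png','s7.png'):
  a=cv2.imread('pics/'+n);h=cv2.cvtColor(a,cv2.COLOR_BGR2HSV)
  m=cv2.inRange(h,(0,140,70),(6,255,255));m[:205]=0;m[265:]=0;m[:,:310]=0;m[:,365:]=0
  ys,xs=np.nonzero(m);print(n,'handle',xs.min(),xs.max(),ys.min(),ys.max(),'vx,vy',cv2.fitLine(np.c_[xs,ys].astype(np.float32),2,0,.01,.01).ravel())
  m=cv2.inRange(h,(105,110,50),(130,255,255));m[:240]=0;m[275:]=0;m[:,:265]=0;m[:,300:]=0
  ys,xs=np.nonzero(m);print('band',xs.mean(),ys.mean(),len(xs))
"
```

```text
s6.png handle 320 336 219 237 vx,vy [  0.643   -0.7658 328.354  228.3009]
band 282.14285714285717 255.28571428571428 14
s7.png handle 328 350 239 246 vx,vy [  0.9984   0.0572 338.9312 242.6687]
band 282.2307692307692 255.3846153846154 13
```

The handle lies level: its line is at (339,242.7), matching the predicted span (326,241)–(351,243). The cell's band has not moved, and the robot is clear. I'm handing in.

```bash
python3 -c "
from h import *
print(env.finish_job())"
```

```text
the job is handed in; nothing more can be done
None
```

The job is handed in. The cell is bedded in both V-blocks, home on the port and clamped, and the arm is clear about 100 mm above the handle. It took about 26 s of the 67 s; no verdict was reported.

**What I did:**
- I gripped the cell on its rest and turned it over the fixture.
- I lowered it with about 10 N of contact at most and let it bed under a weak grip.
- I slid it about 15 mm at roughly 3 N, up to a firm stop at 10.8 N.
- I pressed the handle down to its hard stop, with 18 N at the end. That is above the 10 N named for swinging it and came only once it was at the stop.

**Last checks:**
- **Handle:** it stopped within 0.2 mm of the predicted closed height, and in the side image it lies level where predicted.
- **Cell:** its blue band moved by 0.1 px during clamping. With the cell home, the cap centre was about 1 px (2–3 mm) from the predicted position. So the cameras alone do not prove the 1.6 mm fit on the flange. The firm stop and the picture of the socket against the flange are the better evidence.
- **Not seen by eye:** the picture limit was reached before the final view, so the clamped state was checked only by pixel measurement and contact force. I did not measure the bystanders again at the end.

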